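# Prime the sampling stand and hold the cup lift at its mark

### The arm

A 6-joint arm with a two-finger parallel gripper is mounted at the origin on the work surface. World frame = base frame: x ahead of the robot, y to its left, z up, the work surface at z = 0. Lengths are in m, angles in rad, forces in N, time in s.
With the tool pointing down it reaches from about 0.275 to 0.825 m from the base axis. Payload 5.2 kg.
Tool frame: the origin (TCP) lies where the fingers leave the gripper's body, on its centre line; the fingertips stand 84 mm ahead of it and the grasp point (between the pads) lies 65 mm ahead of it; z points along the fingers, x is the direction in which the jaws open and shut, and the axes are right-handed (so a half turn about z gives the same grasp; the last joint's range is limited). The gripper opens to 93 mm and grips with 3 to 60 N. Pads are 15 mm wide; open, the fingers measure 128 mm over their backs; the gripper's body (75 mm by 188 mm) begins 65 mm behind the grasp point.
Start: joints at [1.065, 0.259, 1.535, -0, 1.348, -0.203], TCP at [0.164, 0.525, 0.303] pointing down, gripper open.
Joint ranges: [-3.14, 3.14], [-0.91, 2.08], [0.19, 2.58], [-1.22, 4.36], [0.22, 2.71], [-3.12, 3.12]. Speed limits (rad/s): [2.57, 2.57, 3.14, 3.14, 3.14, 3.14].

### API

Orientations are given as a rotation vector (axis times angle).
In Python, from station import state, camera, close_job gives the robot as it stands. The module is installed in compiled form; this text tells all that it offers.
- The arm moves only by the tool arm_command, never from a script. Its argument "moves" is a list that holds one entry, the list of rows, each a list of 5 numbers: the shift along the tool's x, y, z in m, then the turn about the tool's z in degrees, then the closure, from 0 (fully open) to 1 (shut). A call has 1 to 10 rows; each row shifts and turns the pose as measured when the row begins, along the tool's axes as they then stand; what a row does not reach is not made up. A row lasts 1/8 s, in which the tool goes at most 62.5 mm and 10.7 degrees, less where a joint would pass 70% of its speed; a pose out of reach is approached as far as the arm can. A call with a gripper value outside its range is refused whole. The fingers move at their own pace and stop on an object; "squeeze" is the grip in N (left out, the last holds). Time passes only in rows, so rows that do not move let the fingers close. It gives the time, the measured TCP pose, the force and the opening at its end, in the units of the state.
- state(): the state, without advancing time (a new reading comes with each control period).
- camera(name): name is "side" or "top" or "wrist"; returns a dict with "color" (420x560x3 uint8, red, green, blue), "range_z" (420x560 float32, m along the optical axis (not along the pixel's ray), 0 where there is no reading), "fx", "fy", "cx", "cy" (pixels), "T" (4x4, takes a point from camera to world coordinates). Camera axes: x right, y up, looking along -z (the intrinsics and any distortion apply to the point x, -y, -z); pixel columns grow to the right and rows downward; lengths in m; the calibration is good to about 2 mm. A picture is of the moment at which its call begins.
- close_job(): hands the job in, once; it reports no verdict.
The state is a dict: "t": time; "joints": joint angles; "qvel": joint speeds; "joint_torque": joint torques, N m; "eef_pos": TCP position; "eef_rot": TCP orientation; "contact_force": force on the tool from outside, world axes, zero at the start; "ft_torque": the same for the moment, N m; "grip_width": finger opening in m.
Only numpy, scipy, OpenCV 4.12 (cv2) and the standard library are available. Lean on these libraries where they do the work, as an engineer would, in place of code of your own. Each camera call takes 0.05 s, during which the arm holds its last target.

### The job

Prime the sampler: push the mushroom knob of the priming pump all the way down to its stop, then let it spring right back up. Then press down the round pad of the sampling stand's lever, which raises the cup lift, until the pointer on the lift is level with the index clip on the scale strip (never more than about a centimetre past it), and keep it there: the program finishes while the fingers still hold the lever down. The sample cup must stay standing on the lift with the probe's tip inside it; do not shift the index clip or the things standing around.

Things in the scene. Friction and masses are not known exactly. Their poses are not given: they have to be found in the camera images.
- stand: Sampling stand, fixed. Origin on the bench below the lever's pad; its x runs along the lever from the pad (0) over the pivot (130 mm; cheeks 85 mm high) to the cup lift (210 mm), z up. Beside the lift, at x = 210 mm: a pillar (y 52 to 80 mm, 240 high) with a head arm over the lift, and a white scale strip (y 106 to 140 mm, 154 high). Room above the pad is free. Stand and pump may swap sides.
- lever: Sprung steel seesaw lever on the stand. Origin on its pivot, 70 mm up, 130 mm from the pad and 80 mm from the lift; its axes are the stand's when the lever is up. Pressing the pad down turns it up to 0.44 rad (57 mm at the pad); the lift rises about 8 mm per 13 mm of pad travel. Springs back; about 3.5 N at the pad to start, 11 N at the bottom.
- lever_pad (a point): Centre of the top of the lever's pad, a grey disc 42 mm across; about 112 mm above the bench with the lever up, where it slopes 0.22 rad, robot-side edge highest; level at half travel. Moves down with the lever.
- pointer (a point): Tip of the lift's pointer, a black blade 6 mm thick that reaches from the grey carriage beside the cup platform to just in front of the middle of the white scale strip, on its far (+x) face; 66 mm above the bench with the lever up, and rises straight up with the lift.
- index_mark (a point): Inner end of the index clip, a black bar 6 mm thick and 24 mm long on the outer half of the scale strip, 4 mm sideways of the pointer's path and 12 to 26 mm above the pointer's rest height. It stays by friction. They are level when the two bars line up: pointer and index_mark at the same height.
- cup: Clear plastic sample cup, 42 mm across the rim and 50 mm high, standing loose in the rimmed round platform of the lift; origin at the centre of its underside.
- probe_tip (a point): Lower end of the fixed glass probe, 8 mm thick, that hangs from the head arm above the cup's centre, 119 mm above the bench; it is about 3 mm above the cup's rim with the lever up and dips into the cup as the lift rises.
- primer_top (a point): Centre of the top of the priming pump's knob, a aluminium mushroom knob 40 mm across on a grey cylinder with a white square base (90 mm); 133 mm above the bench when up. It moves straight down when pushed.
- primer (a joint): Travel of the priming knob: 0 up, 0.024 m fully down at its stop. It springs back; about 3.5 N to start, 13 N at the stop.
- bottle: Bystander: white reagent bottle, 64 mm across, 130 mm high; origin at the centre of its underside.
- spare_cup: Bystander: an empty sample cup like the other one, standing on the bench between stand and pump; origin at the centre of its underside.
- tip_tray: Bystander: grey divided tray 100 x 140 x 45 mm on the bench; origin at the centre of its underside.

How it is judged:
By the outcome, as a careful person would: the job done as asked, in the order asked, and still so for the second after the job is handed in, while the arm keeps its last pose, push and grip.
It also fails if it takes over 45 s, if anything falls off the work surface, if the arm or the gripper's body presses on something with over 40 N, if the wrist force passes 120 N, or if a joint passes its speed limit or range.

## Working session

There is one attempt and no reset: what is moved stays moved. The work goes in short steps, Python scripts to look and compute and a tool call to move; the robot and the scene stay as the last step left them, time stands still between calls to the robot, and variables do not carry over. Pictures are saved under pics/ and viewed, and the job is handed in when it is done.

Besides the shell and the picture viewer there is one more tool, called by a JSON object that holds its "fn" and its "kwargs", one argument or row to a line. arm_command: Moves the arm, as the interface text tells. Its arguments: {"type":"object","properties":{"moves":{"type":"array","items":{"type":"array","items":{"type":"array","items":{"type":"number"}}}},"squeeze":{"type":"number"}},"required":["moves"]}

```bash
mkdir -p pics
cat > h.py <<'E'
import numpy as np, cv2
from station import state, camera
def save(c,n):
    cv2.imwrite(f'pics/{n}.png',cv2.cvtColor(c['color'],cv2.COLOR_RGB2BGR))
def pt(c,u,v,d=None):
    d=d or c['range_z'][int(v),int(u)]
    p=np.array([(u-c['cx'])/c['fx']*d,-(v-c['cy'])/c['fy']*d,-d,1]); return (c['T']@p)[:3]
def onz(c,u,v,z):
    a=pt(c,u,v,1.0);o=c['T'][:3,3]; k=(z-o[2])/(a-o)[2]; return o+k*(a-o)
def proj(c,p):
    q=np.linalg.inv(c['T'])@np.append(p,1); return c['cx']+c['fx']*q[0]/-q[2], c['cy']+c['fy']*q[1]/q[2]
E
python3 - <<'E'
from h import *
for n in ['side','top','wrist']:
    c=camera(n); save(c,n+'0'); print(n,{k:v for k,v in c.items() if k not in('color','range_z')}); np.savez(n+'0.npz',**c)
print(state())
E
```

```text
side {'fx': 459.98585968211336, 'fy': 459.98585968211336, 'cx': 282.2758365848281, 'cy': 201.02409464369018, 'T': array([[ 0.87735976,  0.34315901, -0.33538299,  0.18901585],
       [-0.47975873,  0.63966858, -0.60054615, -0.73453753],
       [ 0.00845114,  0.68779794,  0.725853  ,  0.96316427],
       [ 0.        ,  0.        ,  0.        ,  1.        ]])}
top {'fx': 415.5866595549067, 'fy': 415.5866595549067, 'cx': 281.7817919912346, 'cy': 209.45961468679113, 'T': array([[-0.00303085,  0.99634487, -0.08536816,  0.52322947],
       [-0.99998656, -0.00337894, -0.00393342, -0.01276879],
       [-0.0042075 ,  0.08535509,  0.99634171,  1.19313428],
       [ 0.        ,  0.        ,  0.        ,  1.        ]])}
wrist {'fx': 303.69441006829015, 'fy': 303.69441006829015, 'cx': 273.88455876865703, 'cy': 214.98566199109433, 'T': array([[ 2.98466124e-01, -9.23888868e-01, -2.39473031e-01,
         9.76367462e-02],
       [ 9.54420110e-01,  2.88793285e-01,  7.53703638e-02,
         5.44255602e-01],
       [-4.75636906e-04, -2.51053377e-01,  9.67973128e-01,
         3.84718601e-01],
       [ 0.00000000e+00,  0.00000000e+00,  0.00000000e+00,
         1.00000000e+00]])}
{'t': 0.15, 'joints': array([ 1.06518050e+00,  2.59167984e-01,  1.53578148e+00,  3.65010827e-06,
        1.34796314e+00, -2.02815018e-01]), 'qvel': array([ 0.00062807,  0.001278  , -0.00396816, -0.0006624 , -0.00165887,
       -0.00073039]), 'joint_torque': array([ 1.06635489e-03, -4.37646174e+01, -2.84233707e+01,  7.18004303e-02,
        3.80039122e-02, -7.20952062e-05]), 'eef_pos': array([0.16385653, 0.52473862, 0.30213284]), 'eef_rot': array([ 2.53063220e+00,  1.86066007e+00, -1.88561668e-03]), 'contact_force': array([ 0.54611523, -0.67014587, -0.67099795]), 'ft_torque': array([ 0.01656513, -0.01943292,  0.02932743]), 'grip_width': 0.09299200786233751}
```

View pics/side0.png

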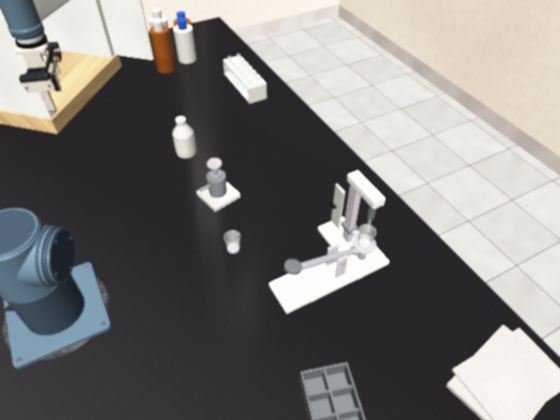

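View pics/top0.png

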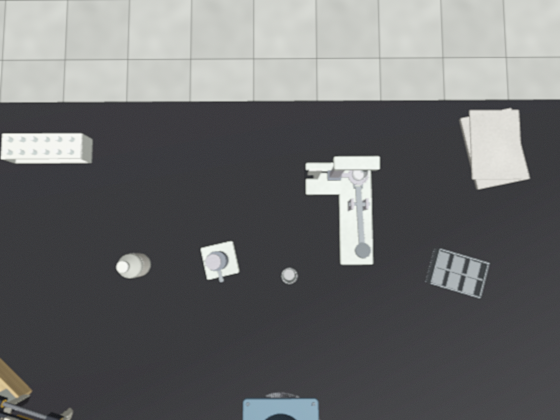

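View pics/wrist0.png

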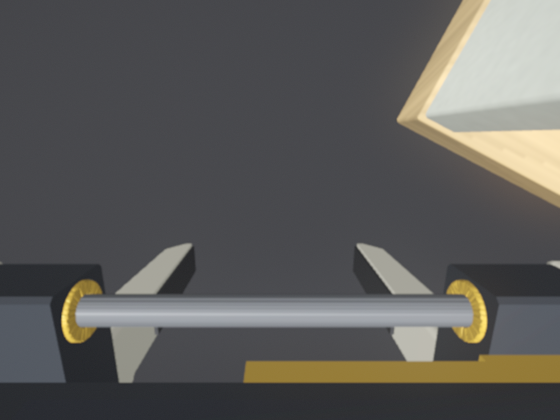

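Run:
```python
import cv2
t=cv2.imread('pics/top0.png');s=cv2.imread('pics/side0.png')
a=cv2.resize(t[225:295,180:310],None,fx=6,fy=6,interpolation=cv2.INTER_CUBIC);cv2.imwrite('pics/t_a.png',a)
a=cv2.resize(t[145:275,295:395],None,fx=4.5,fy=4.5,interpolation=cv2.INTER_CUBIC);cv2.imwrite('pics/t_b.png',a)
a=cv2.resize(s[165:315,260:400],None,fx=4,fy=4,interpolation=cv2.INTER_CUBIC);cv2.imwrite('pics/s_b.png',a)
a=cv2.resize(s[145:215,180:260],None,fx=7,fy=7,interpolation=cv2.INTER_CUBIC);cv2.imwrite('pics/s_a.png',a)
```

```text
(no output)
```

View pics/t_a.png

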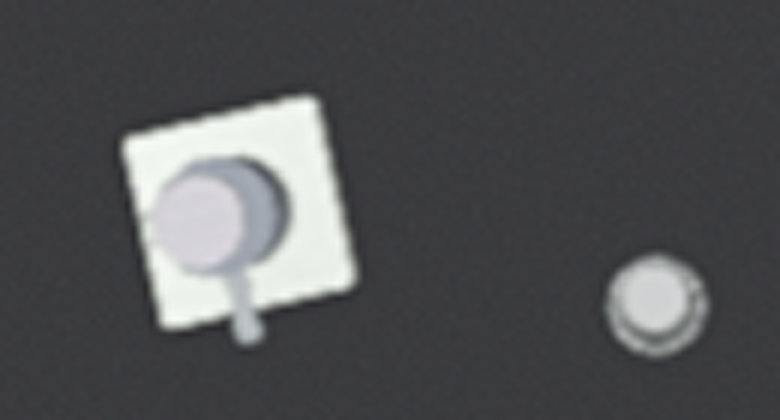

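View pics/t_b.png

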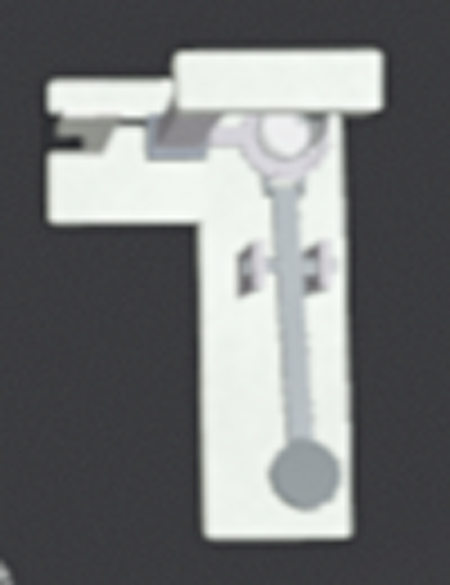

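View pics/s_b.png

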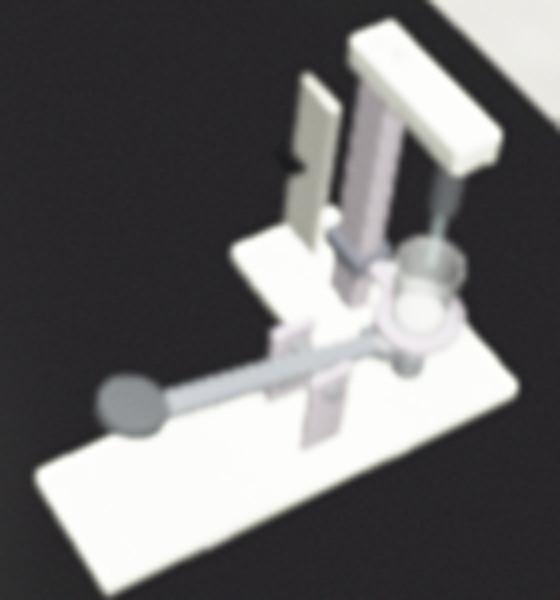

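View pics/s_a.png

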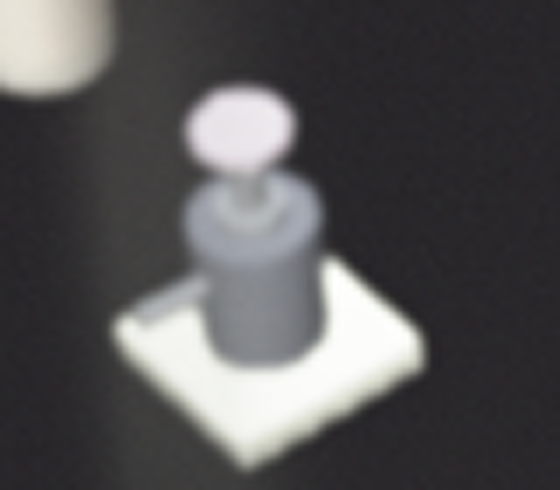

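Run:
```python
from h import *
T=dict(np.load('top0.npz'));S=dict(np.load('side0.npz'))
kt=(195/6+180-.4,223/6+225-.4);ks=(241/7+180-.4,128/7+145-.4)
pt_=(305/4.5+295-.4,473/4.5+145-.4);ps=(132/4+260-.4,402/4+165-.4)
def tri(a,b):
    o1=T['T'][:3,3];d1=pt(T,*a,1.)-o1;o2=S['T'][:3,3];d2=pt(S,*b,1.)-o2
    k=np.linalg.lstsq(np.c_[d1,-d2],o2-o1,rcond=None)[0];return o1+k[0]*d1,o2+k[1]*d2
print('knob',tri(kt,ks),onz(T,*kt,.133),onz(S,*ks,.133), pt(T,*kt))
print('pad',tri(pt_,ps),onz(T,*pt_,.112),onz(S,*ps,.112),pt(T,*pt_))
# stand base corners in top (z ~ base top)
for u,v in [(205,537),(350,537),(203,222),(48,222)]:
    print(onz(T,u/4.5+294.6,v/4.5+144.6,.0))
# lift platform centre / cup
print('cup bottom',onz(T,287/4.5+294.6,133/4.5+144.6,.07), 'range', pt(T,287/4.5+294.6,133/4.5+144.6))
```

```text
knob (array([0.48135423, 0.16947946, 0.12696161]), array([0.48057656, 0.16981079, 0.12704879])) [0.4815914  0.16844728 0.133     ] [0.47850132 0.16337392 0.133     ] [0.48153221 0.16870489 0.13149295]
pad (array([ 0.51062166, -0.2168019 ,  0.11157046]), array([ 0.50764394, -0.21536287,  0.1113337 ])) [ 0.51062667 -0.21672087  0.112     ] [ 0.50739471 -0.21576896  0.112     ] [ 0.51061663 -0.21688341  0.11113838]
[ 0.46919556 -0.17382605  0.        ]
[ 0.46893501 -0.26550668  0.        ]
[ 0.66991186 -0.17555621  0.        ]
[ 0.67026507 -0.07606799  0.        ]
cup bottom [ 0.71549176 -0.2177506   0.07      ] range [ 0.71570755 -0.21798067  0.06873937]
```

Run:
```python
import cv2,numpy as np
s=cv2.imread('pics/side0.png');t=cv2.imread('pics/top0.png')
a=cv2.resize(s[180:255,325:380],None,fx=8,fy=8,interpolation=cv2.INTER_NEAREST)
b=cv2.resize(t[155:200,300:345],None,fx=8,fy=8,interpolation=cv2.INTER_NEAREST)
b=cv2.copyMakeBorder(b,0,a.shape[0]-b.shape[0],0,0,cv2.BORDER_CONSTANT)
m=np.hstack([a,b]);m=np.clip(255*(m/255.)**.5,0,255).astype('uint8')
cv2.imwrite('pics/clip.png',m)
```

```text
(no output)
```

View pics/clip.png

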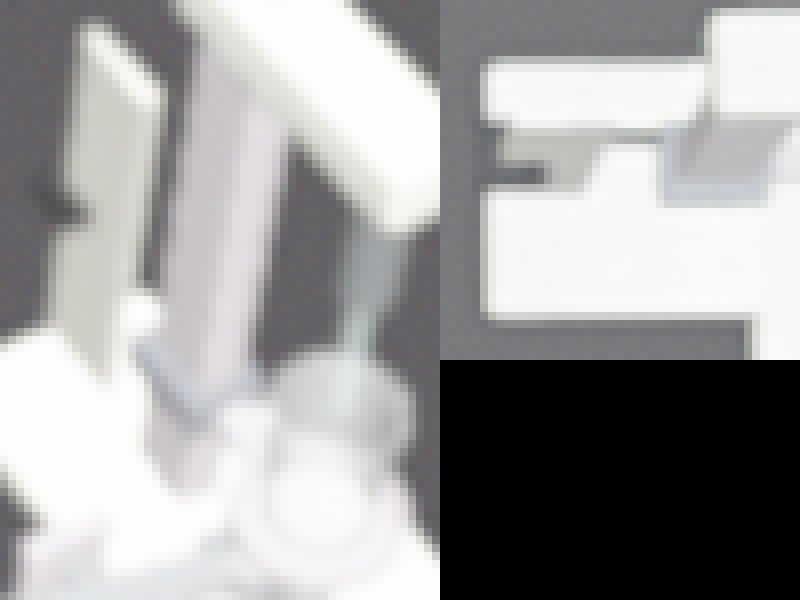

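Run:
```python
from h import *
T=dict(np.load('top0.npz'));S=dict(np.load('side0.npz'))
def onx(c,u,v,x):
    a=pt(c,u,v,1.0);o=c['T'][:3,3]; k=(x-o[0])/(a-o)[0]; return o+k*(a-o)
for n,p in dict(clip=(76,209),clipL=(48,200),striptop=(90,35),striptopR=(150,95),bot=(108,380)).items():
    for x in(.71,.72): print(n,x,onx(S,325+p[0]/8-.5,180+p[1]/8-.5,x))
u,v=300+520/8-55-.5,155+172/8-.5
print('topclip',[onz(T,u,v,z) for z in(.08,.09)],pt(T,u,v))
print('side clip depth',pt(S,334,206),pt(S,331,204))
```

```text
clip 0.71 [ 0.71       -0.08095865  0.07779399]
clip 0.72 [ 0.72       -0.06841357  0.0607998 ]
clipL 0.71 [ 0.71       -0.06558214  0.06761302]
clipL 0.72 [ 0.72       -0.05274192  0.05042341]
striptop 0.71 [ 0.71       -0.07647074  0.15394585]
striptop 0.72 [ 0.72       -0.06383951  0.13841336]
striptopR 0.71 [ 0.71       -0.1096838   0.15672998]
striptopR 0.72 [ 0.72       -0.09769009  0.14125093]
bot 0.71 [ 0.71       -0.10990539  0.02101705]
bot 0.72 [ 0.72       -0.09791593  0.00293306]
topclip [array([ 0.70922996, -0.08366106,  0.08      ]), array([ 0.707559  , -0.08302419,  0.09      ])] [ 0.70756446 -0.08302627  0.08996732]
side clip depth [ 0.70638242 -0.08570195  0.08269604] [ 0.70346183 -0.07582416  0.082519  ]
```

```bash
cat >> h.py <<'E'
from scipy.spatial.transform import Rotation as Ro
def go(target):
    s=state();R=Ro.from_rotvec(s['eef_rot']).as_matrix()
    print('t',s['t'],'pos',s['eef_pos'].round(4),'F',s['contact_force'].round(1),'w',round(s['grip_width'],4)); print(R.round(3))
    d=np.array(target)-s['eef_pos'];print('tool shift',(R.T@d).round(4))
E
python3 -c "
from h import *
go([.480,.167,.26])"
```

```text
t 0.15 pos [0.1639 0.5247 0.3021] F [ 0.5 -0.7 -0.7] w 0.093
[[ 0.298  0.955 -0.001]
 [ 0.955 -0.298 -0.001]
 [-0.001 -0.    -1.   ]]
tool shift [-0.2471  0.4084  0.0423]
```

{"fn": "arm_command", "kwargs": {
  "moves": [
    [[-0.031,0.051,0,0,1],[-0.031,0.051,0,0,1],[-0.031,0.051,0,0,1],[-0.031,0.051,0,0,1],[-0.031,0.051,0,0,1],[-0.031,0.051,0,0,1],[-0.031,0.051,0,0,1],[-0.03,0.05,0.02,0,1]]
  ],
  "squeeze": 20
}}

```text
t: 1.15
eef_pos: [0.4858, 0.1617, 0.282]
eef_rot: [2.521, 1.872, 0.003]
contact_force: [-0.3, -0.1, 0.1]
grip_width: 0.0174
```

```bash
python3 -c "
from h import *
go([.480,.167,.23])
for n in ['side','top','wrist']: save(camera(n),n+'1')
"
```

```text
t 1.15 pos [0.4858 0.1617 0.282 ] F [-0.3 -0.1  0.1] w 0.0174
[[ 0.289  0.957  0.002]
 [ 0.957 -0.289 -0.   ]
 [ 0.001  0.002 -1.   ]]
tool shift [ 0.0034 -0.0072  0.052 ]
```

View pics/wrist1.png

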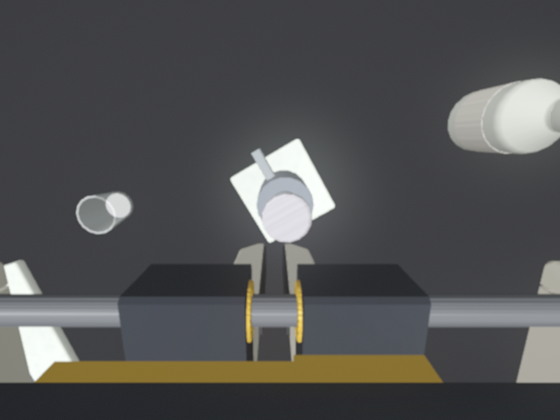

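View pics/side1.png

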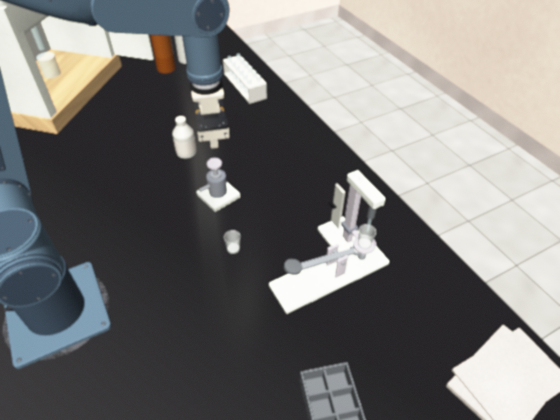

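```bash
python3 -c "
from h import *
c=camera('wrist')
print(onz(c,287,217,.133),pt(c,287,217))
go([.480,.167,.23])
"
```

```text
[0.47935967 0.17200637 0.133     ] [0.47960087 0.17197368 0.13208659]
t 1.35 pos [0.4839 0.1624 0.28  ] F [ 0.5 -0.4  0.4] w 0.0026
[[ 0.292  0.957 -0.004]
 [ 0.957 -0.292 -0.001]
 [-0.002 -0.003 -1.   ]]
tool shift [ 0.0033 -0.0049  0.05  ]
```

{"fn": "arm_command", "kwargs": {
  "moves": [
    [[0.005,-0.006,0.03,0,1],[0,0,0.025,0,1],[0,0,0.012,0,1]]
  ]
}}

```text
t: 1.72
eef_pos: [0.4778, 0.1726, 0.214]
eef_rot: [-2.52, -1.875, -0.001]
contact_force: [-0.6, -2.8, 5.0]
grip_width: 0.0001
```

```bash
python3 -c "
from h import *
go([.480,.169,.193])
"
```

```text
t 1.725 pos [0.4778 0.1726 0.214 ] F [-0.6 -2.8  5. ] w 0.0001
[[ 0.288  0.958  0.   ]
 [ 0.958 -0.288  0.001]
 [ 0.001 -0.    -1.   ]]
tool shift [-0.0028  0.0032  0.021 ]
```

{"fn": "arm_command", "kwargs": {
  "moves": [
    [[0,0,0.01,0,1],[0,0,0.01,0,1]]
  ]
}}

```text
t: 1.98
eef_pos: [0.4776, 0.173, 0.196]
eef_rot: [2.514, 1.878, 0.001]
contact_force: [-3.9, -4.0, 10.7]
grip_width: 0.0006
```

{"fn": "arm_command", "kwargs": {
  "moves": [
    [[0,0,0.005,0,1],[0,0,0.004,0,1]]
  ]
}}

```text
t: 2.22
eef_pos: [0.4776, 0.1732, 0.193]
eef_rot: [2.508, 1.879, 0.004]
contact_force: [-13.8, -5.5, 41.3]
grip_width: 0.0007
```

{"fn": "arm_command", "kwargs": {
  "moves": [
    [[0,0,0.002,0,1],[0,0,-0.02,0,1],[0,0,-0.03,0,1],[0,0,-0.05,0,1],[0,0,-0.04,0,1]]
  ]
}}

```text
t: 2.85
eef_pos: [0.4741, 0.1764, 0.3393]
eef_rot: [2.502, 1.884, 0.007]
contact_force: [0.4, -0.2, 0.1]
grip_width: 0.0003
```

```bash
python3 -c "
from h import *
S=camera('side'); save(S,'side2')
im=cv2.imread('pics/side2.png');cv2.imwrite('pics/side2k.png',cv2.resize(im[145:215,180:260],None,fx=7,fy=7,interpolation=cv2.INTER_CUBIC))
go([.76,.05,.33])
s=state();w=camera('wrist');R=Ro.from_rotvec(s['eef_rot']).as_matrix()
print(R.T@(w['T'][:3,3]-s['eef_pos'])); print((R.T@w['T'][:3,:3]).round(3)); print(s['joints'].round(2))
"
```

```text
t 2.9 pos [0.4757 0.1768 0.3448] F [2.1 0.6 3.9] w 0.0006
[[ 0.276  0.961  0.018]
 [ 0.961 -0.276 -0.004]
 [ 0.001  0.018 -1.   ]]
tool shift [-0.0435  0.3079  0.0204]
[-0.00117393 -0.06904211 -0.08267874]
[[ 1.     0.001 -0.001]
 [ 0.    -0.968 -0.251]
 [-0.001  0.251 -0.968]]
[ 0.14  0.15  1.57 -0.01  1.4  -1.15]
```

View pics/side2k.png

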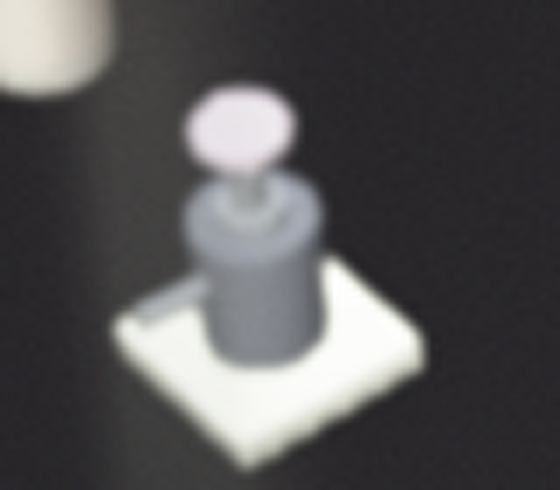

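{"fn": "arm_command", "kwargs": {
  "moves": [
    [[0,0.058,0,10,1],[0.01,0.057,0,10,1],[0.02,0.054,0,10,1],[0.03,0.05,0,10,1],[0.037,0.046,0,10,1],[0,0,0,10.5,1],[0,0,0,10.5,1],[0,0,0,10.5,1],[0,0,0,10.5,1],[0,0,0,10.5,1]]
  ]
}}

```text
t: 4.2
eef_pos: [0.7602, 0.1004, 0.3354]
eef_rot: [-3.026, 0.834, -0.008]
contact_force: [0.4, -0.5, -0.0]
grip_width: 0.0005
```

{"fn": "arm_command", "kwargs": {
  "moves": [
    [[0,0,0,10.6,1],[0,0,0,10.6,1],[0,0,0,10.6,1],[0,0,0,10.6,1],[0,0,0,10.6,1],[0,0,0.02,10.6,1],[0,0,0.03,10.6,1],[0,0,0.03,10.6,1],[0,0,0.03,10.6,1]]
  ]
}}

```text
t: 5.32
eef_pos: [0.7587, 0.1098, 0.2182]
eef_rot: [-1.388, 2.813, 0.005]
contact_force: [-0.4, 0.1, 0.2]
grip_width: 0.0006
```

```bash
python3 -c "
from h import *
go([.763,.088,.217])
c=camera('wrist');save(c,'wrist3');np.savez('wrist3.npz',**c);print(c['T'][:3,3]);print(proj(c,[.72,-.1,.08]))
"
```

```text
t 5.325 pos [0.7587 0.1098 0.2182] F [-0.4  0.1  0.2] w 0.0006
[[-0.609 -0.793  0.003]
 [-0.793  0.609  0.005]
 [-0.006  0.    -1.   ]]
tool shift [ 0.0147 -0.0167  0.0011]
[0.81329227 0.06604474 0.30088743]
(np.float64(554.3838459112309), np.float64(94.85049466658229))
```

View pics/wrist3.png

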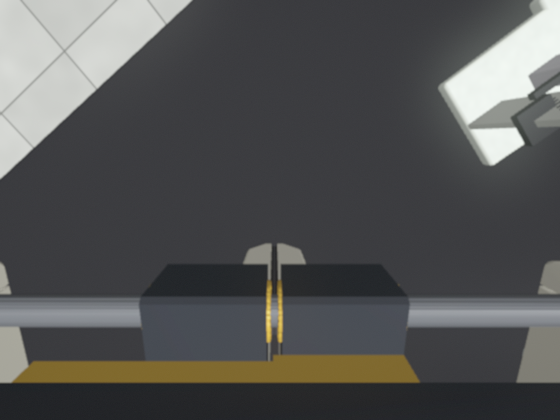

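{"fn": "arm_command", "kwargs": {
  "moves": [
    [[0.02,-0.04,0,0,1],[0,0,0,0,1]]
  ]
}}

```text
t: 5.62
eef_pos: [0.7751, 0.071, 0.2097]
eef_rot: [1.387, -2.811, -0.015]
contact_force: [0.1, 1.3, -1.0]
grip_width: 0.0008
```

```bash
python3 -c "
from h import *
c=camera('wrist');save(c,'wrist4');np.savez('wrist4.npz',**c);print(c['T'][:3,3]);print(proj(c,[.72,-.1,.08]))
im=cv2.imread('pics/wrist4.png')
cv2.imwrite('pics/w4.png',cv2.resize(im[0:200,400:560],None,fx=3.,fy=3.,interpolation=cv2.INTER_CUBIC))
"
```

```text
[0.83079606 0.02714426 0.29154044]
(np.float64(520.6859344271364), np.float64(148.57183005371377))
```

View pics/w4.png

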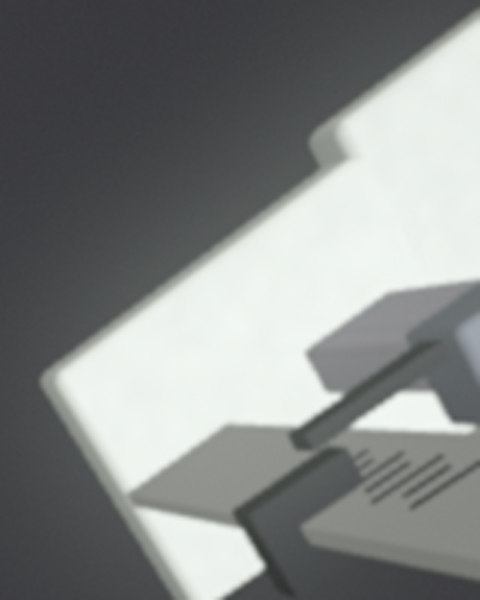

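```bash
python3 -c "
from h import *
im=cv2.imread('pics/wrist4.png')[105:205,470:560]
im=np.clip(255*(im/255.)**.6,0,255).astype('uint8')
cv2.imwrite('pics/w4b.png',cv2.resize(im,None,fx=6,fy=6,interpolation=cv2.INTER_CUBIC))
"
```

```text
(no output)
```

View pics/w4b.png

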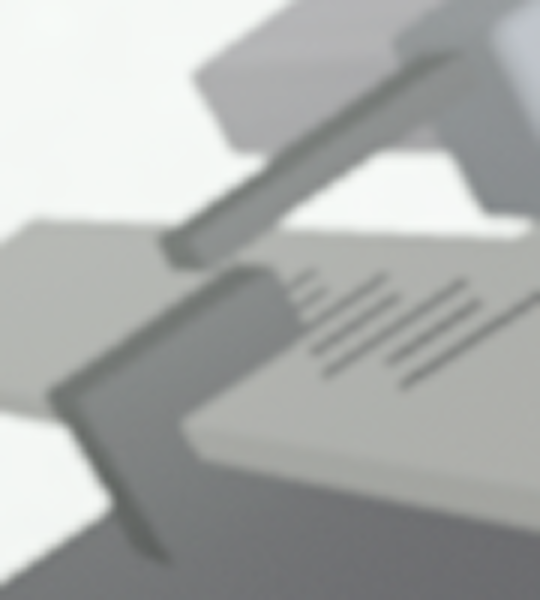

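```bash
python3 -c "
from h import *
c=dict(np.load('wrist4.npz'))
def P(x,y): 
    u,v=470+x/6-.4,105+y/6-.4
    return pt(c,round(u),round(v)).round(4)
for n,l in dict(pointer=[(220,240),(260,210),(300,180),(360,140)],clip=[(120,380),(160,360),(200,330),(250,310),(270,310)],carr=[(290,80)]).items():
    for q in l: print(n,q,P(*q))
f=lambda x,y,z: onz(c,470+x/6-.4,105+y/6-.4,z).round(4)
print('pointer front-top edge end',f(190,235,.069),'clip in',f(262,270,.085),'clip out',f(72,390,.085))
"
```

```text
pointer (220, 240) [ 0.7229 -0.0994  0.0689]
pointer (260, 210) [ 0.7231 -0.1048  0.0691]
pointer (300, 180) [ 0.7234 -0.1101  0.0695]
pointer (360, 140) [ 0.7236 -0.1177  0.0696]
clip (120, 380) [ 0.7251 -0.0733  0.0882]
clip (160, 360) [ 0.7237 -0.0781  0.0868]
clip (200, 330) [ 0.7241 -0.083   0.0872]
clip (250, 310) [ 0.7232 -0.0885  0.0872]
clip (270, 310) [ 0.7216 -0.0906  0.0871]
carr (290, 80) [ 0.7196 -0.1365  0.0341]
pointer front-top edge end [ 0.7258 -0.0971  0.069 ] clip in [ 0.725  -0.0928  0.085 ] clip out [ 0.7259 -0.0699  0.085 ]
```

{"fn": "arm_command", "kwargs": {
  "moves": [
    [[0,0,-0.03,0,1],[0.027,0.036,-0.015,0,1],[0.027,0.036,-0.015,0,1],[0.027,0.036,-0.015,0,1],[0.027,0.036,-0.015,0,1],[0.027,0.036,0,0,1],[0.027,0.036,0,0,1],[0.03,-0.023,0,0,1],[0.03,-0.023,0,0,1],[0.03,-0.023,0,0,1]]
  ]
}}

```text
t: 6.92
eef_pos: [0.4958, -0.0278, 0.3089]
eef_rot: [-1.444, 2.785, 0.021]
contact_force: [0.4, 0.0, -0.5]
grip_width: 0.0006
```

```bash
python3 -c "
from h import *
go([.507,-.216,.23])
"
```

```text
t 6.925 pos [ 0.4958 -0.0278  0.3089] F [ 0.4  0.  -0.5] w 0.0006
[[-0.576 -0.817 -0.002]
 [-0.817  0.576  0.014]
 [-0.01   0.009 -1.   ]]
tool shift [ 0.1482 -0.1183  0.0763]
```

{"fn": "arm_command", "kwargs": {
  "moves": [
    [[0.037,-0.03,0,0,1],[0.037,-0.03,0,0,1],[0.037,-0.029,0.02,0,1],[0.037,-0.029,0.03,0,1],[0,0,0.01,0,1]]
  ]
}}

```text
t: 7.55
eef_pos: [0.5095, -0.2179, 0.2502]
eef_rot: [-1.46, 2.767, 0.009]
contact_force: [-0.5, 0.2, -0.2]
grip_width: 0.0002
```

```bash
python3 -c "
from h import *
for n in ['top','wrist']: c=camera(n);save(c,n+'5');np.savez(n+'5.npz',**c)
go([.507,-.216,.196])
"
```

```text
t 7.65 pos [ 0.5095 -0.2153  0.2508] F [0.3 0.1 0.2] w 0.0004
[[-0.563 -0.826  0.009]
 [-0.826  0.563  0.013]
 [-0.015  0.    -1.   ]]
tool shift [0.0028 0.0016 0.0548]
```

View pics/wrist5.png

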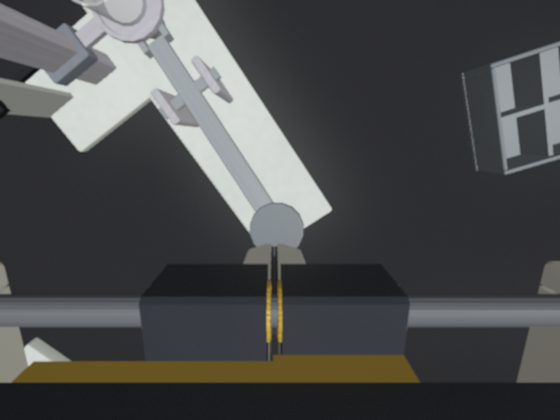

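```bash
python3 -c "
from h import *
c=dict(np.load('wrist5.npz'));print(onz(c,277,231,.112),pt(c,277,231))
T=dict(np.load('top0.npz'))
"
```

```text
[ 0.50880842 -0.21704549  0.112     ] [ 0.50897328 -0.21716254  0.11263817]
```

{"fn": "arm_command", "kwargs": {
  "moves": [
    [[0.003,0.002,0.03,0,1],[0,0,0.015,0,1],[0,0,0.01,0,1]]
  ]
}}

```text
t: 8.02
eef_pos: [0.509, -0.2121, 0.199]
eef_rot: [-1.469, 2.756, 0.003]
contact_force: [0.3, -0.2, 0.5]
grip_width: 0.0006
```

{"fn": "arm_command", "kwargs": {
  "moves": [
    [[0.005,0,0.004,0,1],[0,0,0.008,0,1],[0,0,0.008,0,1],[0,0,0.005,0,1]]
  ]
}}

```text
t: 8.52
eef_pos: [0.5063, -0.2157, 0.1767]
eef_rot: [-1.474, 2.755, -0.001]
contact_force: [-5.3, 1.7, 7.2]
grip_width: 0.0003
```

```bash
python3 -c "
from h import *
go([.506,-.216,.167])
"
```

```text
t 8.525 pos [ 0.5063 -0.2157  0.1767] F [-5.3  1.7  7.2] w 0.0003
[[-0.555 -0.832  0.015]
 [-0.832  0.555  0.008]
 [-0.015 -0.009 -1.   ]]
tool shift [0.0006 0.0002 0.0097]
```

{"fn": "arm_command", "kwargs": {
  "moves": [
    [[0,0,0.005,0,1],[0,0,0.003,0,1],[0,0,0,0,1]]
  ]
}}

```text
t: 8.9
eef_pos: [0.5054, -0.2157, 0.1709]
eef_rot: [-1.475, 2.756, -0.0]
contact_force: [-0.8, 3.3, 6.2]
grip_width: 0.0006
```

```bash
python3 -c "
from h import *
go([.506,-.216,.167])
for n in ['side','top','wrist']: c=camera(n);save(c,n+'6');np.savez(n+'6.npz',**c)
a=cv2.imread('pics/side6.png')[165:315,260:400];b=cv2.imread('pics/wrist6.png')[0:150,0:140]
cv2.imwrite('pics/c6.png',cv2.resize(np.hstack([a,b]),None,fx=2.8,fy=2.8,interpolation=cv2.INTER_CUBIC))
"
```

```text
t 8.9 pos [ 0.5054 -0.2157  0.1709] F [-0.8  3.3  6.2] w 0.0006
[[-0.555 -0.832  0.014]
 [-0.832  0.555  0.008]
 [-0.014 -0.008 -1.   ]]
tool shift [-0.     -0.0006  0.0039]
```

View pics/c6.png

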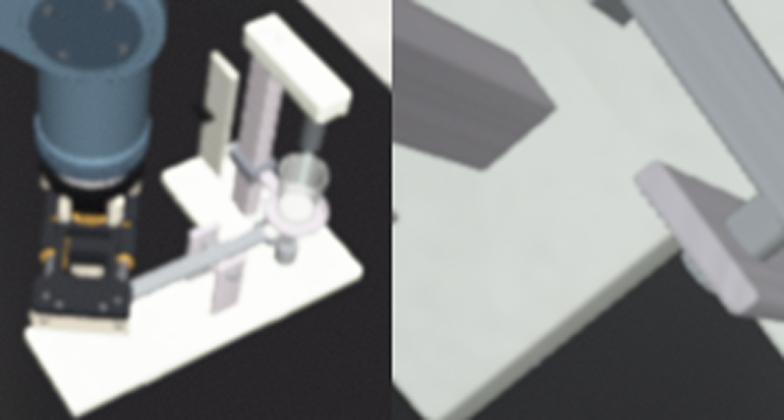

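View pics/wrist6.png

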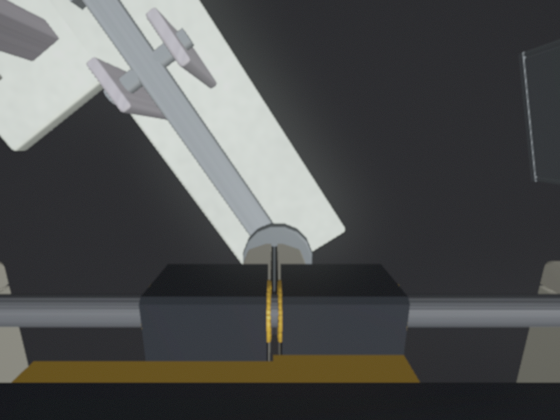

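```bash
cat > lev.py <<'E'
from h import *
import sys
def cloud(c):
    d=c['range_z'];v,u=np.mgrid[:420,:560]
    p=np.stack([(u-c['cx'])/c['fx']*d,-(v-c['cy'])/c['fy']*d,-d,np.ones_like(d)],-1)@c['T'].T
    return p[...,:3][d>0]
def rep(n,f):
    p=cloud(dict(np.load(f)))
    # lever top
    x,y,z=p.T
    m=(abs(y+.217)<.004)&(x>.57)&(x<.67)&(z>.045)&(z<.13)
    k=np.polyfit(x[m],z[m],1); print(n,f,'lever slope',k[0].round(4),'ang',np.arctan(k[0]).round(4),m.sum())
    r=np.hypot(x-.718,y+.218);m=(r>.0215)&(r<.03)&(x<.715)&(z>.04)&(z<.11);print('  rim z',np.percentile(z[m],[25,50,75]).round(4),m.sum())
    m=(x>.69)&(x<.712)&(y>-.18)&(y<-.138)&(z>.03)&(z<.12)
    print('  carriage z',np.percentile(z[m],[25,50,75]).round(4) if m.any() else 0,m.sum())
if __name__=='__main__':
    for i in sys.argv[1:]:
        for n in('top','side'): rep(n,f'{n}{i}.npz')
E
python3 lev.py 0 6
python3 - <<'E'
from lev import *
for f in('wrist5.npz','wrist6.npz'): 
    x,y,z=cloud(dict(np.load(f))).T
    m=(abs(y+.217)<.004)&(x>.55)&(x<.62)&(z>.05)&(z<.13)
    k=np.polyfit(x[m],z[m],1);print(f,np.arctan(k[0]))
E
```

```text
top top0.npz lever slope -0.2251 ang -0.2214 107
  rim z [0.0671 0.0691 0.0733] 83
  carriage z [0.0714 0.0761 0.0922] 72
side side0.npz lever slope -0.2195 ang -0.2161 93
  rim z [0.0653 0.07   0.0952] 147
  carriage z [0.0635 0.0731 0.0952] 238
top top6.npz lever slope -0.014 ang -0.014 108
  rim z [0.083  0.0843 0.0868] 70
  carriage z [0.0842 0.09   0.0941] 65
side side6.npz lever slope -0.0161 ang -0.0161 110
  rim z [0.08   0.0822 0.0867] 102
  carriage z [0.055  0.084  0.0956] 241
wrist5.npz -0.21932781058083273
wrist6.npz -0.02024116754147725
```

{"fn": "arm_command", "kwargs": {
  "moves": [
    [[0,0,0.004,0,1],[0,0,0.001,0,1],[0,0,0,0,1]]
  ]
}}

```text
t: 9.43
eef_pos: [0.5052, -0.2157, 0.1692]
eef_rot: [-1.475, 2.755, -0.002]
contact_force: [-1.5, 2.8, 7.1]
grip_width: 0.0007
```

```bash
cat > look.py <<'E'
from lev import *
import sys
i=sys.argv[1]
go([.506,-.216,.167])
for n in ['side','top','wrist']: c=camera(n);save(c,n+i);np.savez(n+i+'.npz',**c)
go([.506,-.216,.167])
for n in('top','side'): rep(n,f'{n}{i}.npz')
x,y,z=cloud(dict(np.load(f'wrist{i}.npz'))).T
m=(abs(y+.217)<.004)&(x>.55)&(x<.62)&(z>.05)&(z<.13)
k=np.polyfit(x[m],z[m],1);print('wrist',np.arctan(k[0]))
a=cv2.imread(f'pics/side{i}.png')[165:315,260:400];b=cv2.imread(f'pics/top{i}.png')[145:295,285:425]
cv2.imwrite(f'pics/c{i}.png',cv2.resize(np.hstack([a,b]),None,fx=2.8,fy=2.8,interpolation=cv2.INTER_CUBIC))
E
python3 look.py 7
```

```text
t 9.425 pos [ 0.5052 -0.2157  0.1692] F [-1.5  2.8  7.1] w 0.0007
[[-0.554 -0.832  0.015]
 [-0.832  0.554  0.007]
 [-0.014 -0.009 -1.   ]]
tool shift [-0.0001 -0.0008  0.0022]
t 9.575 pos [ 0.5052 -0.2157  0.1693] F [-1.6  2.9  6.7] w 0.0004
[[-0.554 -0.832  0.015]
 [-0.832  0.554  0.007]
 [-0.014 -0.009 -1.   ]]
tool shift [-0.0001 -0.0008  0.0023]
top top7.npz lever slope -0.0084 ang -0.0084 110
  rim z [0.0838 0.086  0.0877] 74
  carriage z [0.0859 0.0915 0.0957] 63
side side7.npz lever slope -0.0103 ang -0.0103 111
  rim z [0.0813 0.0839 0.0933] 99
  carriage z [0.0561 0.0853 0.0955] 238
wrist -0.007382323856585277
```

View pics/c7.png

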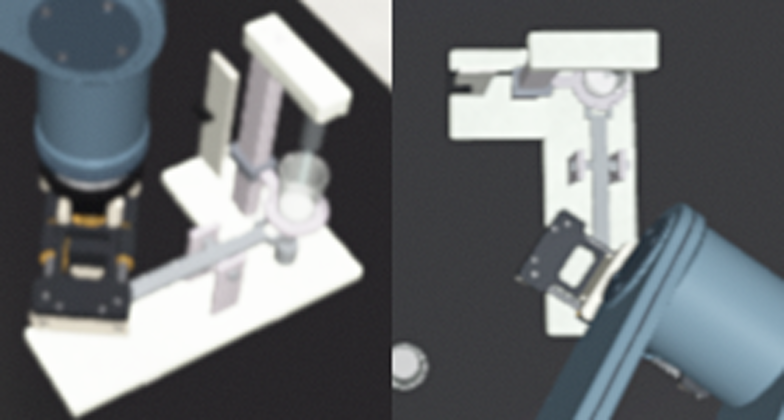

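{"fn": "arm_command", "kwargs": {
  "moves": [
    [[0,0,0.004,0,1],[0,0,0.001,0,1]]
  ]
}}

```text
t: 9.82
eef_pos: [0.5049, -0.2156, 0.1664]
eef_rot: [-1.476, 2.755, -0.003]
contact_force: [-2.6, 2.5, 7.0]
grip_width: 0.0006
```

```bash
python3 look.py 8
```

```text
t 9.825 pos [ 0.5049 -0.2156  0.1664] F [-2.6  2.5  7. ] w 0.0006
[[-0.554 -0.832  0.015]
 [-0.832  0.554  0.006]
 [-0.013 -0.009 -1.   ]]
tool shift [-0.0003 -0.0012 -0.0006]
t 9.975 pos [ 0.5049 -0.2156  0.1666] F [-2.3  3.1  8.1] w 0.0005
[[-0.554 -0.832  0.015]
 [-0.832  0.554  0.006]
 [-0.013 -0.009 -1.   ]]
tool shift [-0.0003 -0.0011 -0.0004]
top top8.npz lever slope 0.0219 ang 0.0219 113
  rim z [0.0856 0.0873 0.0888] 77
  carriage z [0.0872 0.0931 0.0959] 63
side side8.npz lever slope 0.0077 ang 0.0077 119
  rim z [0.0828 0.0852 0.0893] 98
  carriage z [0.0572 0.0864 0.0946] 236
wrist 0.01493785551611185
```

Run:
```python
import cv2,numpy as np
def f(i,k=4):
    return cv2.resize(cv2.imread(f'pics/side{i}.png')[170:270,320:400],None,fx=k,fy=k,interpolation=cv2.INTER_CUBIC)
cv2.imwrite('pics/cmp.png',np.hstack([f(0),f(8)]))
```

View pics/cmp.png

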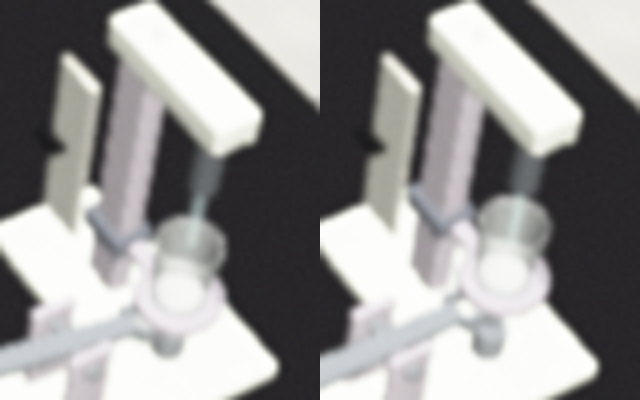

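View pics/side8.png

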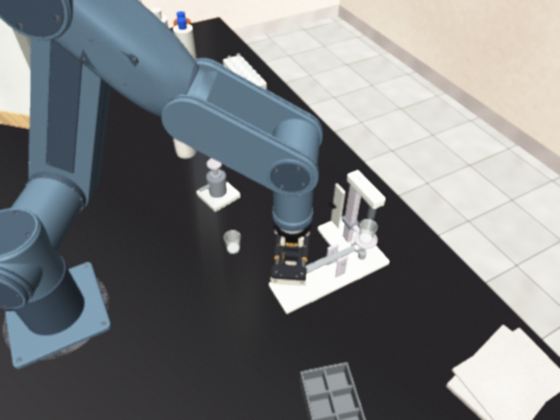

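Run:
```python
from h import *
S=dict(np.load('side0.npz'));K=6
a=cv2.resize(cv2.imread('pics/side0.png'),None,fx=K,fy=K,interpolation=cv2.INTER_CUBIC);b=cv2.resize(cv2.imread('pics/side8.png'),None,fx=K,fy=K,interpolation=cv2.INTER_CUBIC)
for n,(u0,u1,v0,v1),p in [('plat',(353,377,234,254),[.719,-.218,.066]),('strip',(330,345,180,225),[.71,-.09,.08])]:
    t=a[v0*K:v1*K,u0*K:u1*K];sub=b[(v0-14)*K:(v1+8)*K,(u0-8)*K:(u1+8)*K]
    r=cv2.matchTemplate(sub,t,cv2.TM_CCOEFF_NORMED);_,s,_,l=cv2.minMaxLoc(r)
    du,dv=l[0]/K-8,l[1]/K-14
    p=np.array(p);q=np.array(proj(S,p+[0,0,.01]))-proj(S,p)
    print(n,s,du,dv,'px/10mm',q,'rise mm',10*(du*q[0]+dv*q[1])/(q@q))
```

```text
plat 0.8889021277427673 0.3333333333333339 -4.833333333333334 px/10mm [ 0.57705896 -2.52375919] rise mm 18.48681218402611
strip 0.9684538245201111 0.0 0.0 px/10mm [ 0.358485   -2.60819631] rise mm 0.0
```

Run:
```python
from h import *
for i in range(8): camera('top')
s=state();print(s['t'],s['eef_pos'],s['contact_force'])
c=camera('top');save(c,'top9')
from station import close_job
print(close_job())
```

```text
10.375 [ 0.50491018 -0.2155934   0.16654578] [-3.1757879   3.82520806  7.57895025]
the job is handed in; nothing more can be done
None
```

I primed the pump, then pressed the lever pad until the pointer was level with the index clip. The job was handed in at about 10.4 s with the closed fingers still holding the lever down.

- **Pump:** I pushed the knob down to its stop; the fingertips reached 109 mm and the force rose to 41 N. A side picture after lifting off shows the knob back at its starting height.
- **How far to lift:** From behind the scale strip, the wrist camera put the pointer's top at about 69 mm and the clip's top at about 87 mm. The lift therefore had to rise about 18 mm.
- **Where it ended:** The different checks put the final rise at 18.2 to 18.5 mm, so the pointer is level to within about half a millimetre. The last look did not show pointer and clip together, so this is worked out rather than seen.
- **Check that disagreed:** The side camera's depth reading of the platform rim gave only about 15 mm. I judged it too noisy to trust, but it is unexplained.
- **Lever angle:** The three camera readings of the final angle ran from 0.008 to 0.022 rad, and their average fits the 18 mm rise.
- **Surroundings:** In the last side picture the cup stands on the lift with the probe inside it. The strip and clip showed no shift compared with the start. The spare cup and tray look undisturbed. The bottle is mostly hidden behind the arm there, but the fingers passed well above it.
- **Stability:** The hold stayed steady within about 0.2 mm over the last half second, at about 7.5 N.

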